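Open the parts bin and stock the long valve stem

TASK

Lift the bin's hinged lid all the way back until it rests on its stop, easing it rather than flinging it. Then take the long valve stem off the bench and let it down foot first into the narrow square holder inside the bin, so that it stands upright on the floor of the holder. Leave the two short stems, the core tool and the balance weight where they are.

Things in the scene. Friction and masses are not known exactly. Their poses are not given: they have to be found in the camera images.
- bin: Grey sheet-steel parts bin, fixed to the bench, 170 (x) x 220 (y) x 115 (z) mm, walls and floor 4 mm. Origin: centre of its underside, on the bench. Its own -x side is the front, where the lid opens; the lid hinge runs along y at the top of its +x side.
- lid (a joint): Hinge angle of the flat bare-steel lid (220 mm wide, 4 mm thick, 0.3 kg): 0 = closed flat on the rim, 1.75 rad = resting on its stop, leaning 10 degrees back past upright. It starts slightly ajar. A stiff friction hinge keeps it wherever it is left; lifting at the lip takes about 3 to 5 N. The lid has no handle; it overhangs the front of the bin.
- lid_lip (a point): Middle of the lid's free front edge, at its underside, 195 mm from the hinge line; moves with the lid. The edge is a rolled bead 8 mm thick reaching 2 mm farther out and overhangs the bin's front wall by about 25 mm when closed. x and y axes lie in the lid, x towards the hinge, y along the hinge, z out of the outer face.
- lid_hinge (a point): Middle of the hinge line, 115 mm above the bench. Axes turn with the lid as for lid_lip.
- well: Narrow square aluminium holder, fixed upright inside the bin (its place in the bin varies), outside 46 x 46 mm, inside 38 x 38 mm, 75 mm high with a 4 mm floor, open on top. Origin: centre of its underside, which is 4 mm above the bench. Its sides are parallel to the bin's.
- well_mouth (a point): Centre of the open top of the holder, 75 mm above its origin (79 mm above the bench).
- stem_long: The long valve stem, 105 mm tall, standing upright on a round black rubber foot 30 mm across and 8 mm thick; rubber body 19 to 25 mm across up to 47 mm, above it a brass barrel 12 mm across with a black 13 mm cap on the last 12 mm. 40 to 85 g. Origin: centre of the underside of the foot, z along the stem.
- stem_short_a: A short valve stem, 70 mm tall, same foot and make, standing on the bench. Origin: centre of the underside of the foot.
- stem_short_b: Another short valve stem, 70 mm tall. Origin: centre of the underside of the foot.
- core_tool: Squat chrome valve core tool standing upright, 40 mm across, 62 mm tall. Origin: centre of its underside.
- weight: Zinc clip-on balance weight, a flat bar 85 x 20 x 18 mm lying on the bench along its x. Origin: centre of its underside.

How it is judged (in metres and radians):
On the way, in this order (a step that is already met when the one before it is completed fails the run):
1. The lid rests on its stop (within 0.05 rad, joint over 1.70) while the long stem still stands untouched on the bench (moved less than 10 mm) (value of joint lid above 1.7 rad and distance of stem_long from where it was at the start of the episode below 0.01 m), for 0.2 s.
2. The long stem stands foot down in the holder (z of stem_long in the frame of well between -0.003 and 0.01 m and horizontal distance between stem_long and well below 0.012 m and angle between stem_long's own z axis and vertical below 0.17 rad), for 0.2 s.
At the end, for the whole second after the job is handed in: The lid rests on its stop (within 0.05 rad). The long stem stands still in the holder, foot down on its floor (within 6 mm), upright within 10 degrees. The robot has let go and touches nothing (all of step 2 and value of joint lid above 1.7 rad and linear speed of stem_long below 0.02 m/s and contact force between each of the fingers, the arm and anything else below 0.3 N).
It fails at once if The lid is flung: it swings faster than 3 rad/s (velocity of joint lid above 3 rad/s).
It fails at once if The long stem tips over or is turned more than 45 degrees from upright (angle between stem_long's own z axis and vertical above 0.785 rad).
It fails at once if A short valve stem is moved more than 15 mm or tipped over (distance of any of stem_short_a, stem_short_b from where it was at the start of the episode above 0.015 m or angle between any of stem_short_a, stem_short_b's own z axis and vertical above 0.5 rad).
It fails at once if The core tool is moved more than 15 mm or tipped over (distance of core_tool from where it was at the start of the episode above 0.015 m or angle between core_tool's own z axis and vertical above 0.5 rad).
It fails at once if The balance weight is moved more than 15 mm (distance of weight from where it was at the start of the episode above 0.015 m).
It also fails if it takes over 64 s, if anything falls off the work surface, if the arm or the gripper's body presses on something with over 40 N, if the wrist force passes 120 N, or if a joint passes its speed limit or range.

ROBOT

A 6-joint arm with a two-finger parallel gripper is mounted at the origin on the work surface. World frame = base frame: x ahead of the robot, y to its left, z up, the work surface at z = 0. Lengths are in m, angles in degrees, forces in N, time in s.
With the tool pointing down it reaches from about 0.375 to 0.9 m from the base axis. Payload 3.1 kg.
Tool frame: the origin (TCP) lies at the very end of the fingers, on their centre line; the grasp point (between the pads) lies 19 mm behind it; z points along the fingers, y is the line along which they close (so a half turn about z gives the same grasp; the last joint's range is limited). The gripper opens to 87 mm and grips with 3 to 60 N. Pads are 19 mm wide; open, the fingers measure 117 mm over their backs; the gripper's body (75 mm by 190 mm) begins 51 mm behind the grasp point.
Start: joints at [-81.446, 30.224, 82.088, -0, 67.689, -10.227], TCP at [0.201, -0.592, 0.223] pointing down, gripper open.
Joint ranges: [-176.69, 176.69], [-43.24, 126.21], [12.49, 139.97], [-82, 262], [0, 151.66], [-163.58, 163.58]. Speed limits (degrees/s): [159.86, 159.86, 180, 180, 180, 180].

INTERFACE

Orientations are given as a 3x3 rotation matrix whose columns are the frame's x, y, z axes.
In Python, from rig import readout, viewer, ticket gives the robot as it stands.
- The arm moves only by the tool send_rows, never from a script. Its argument "moves" is a list of rows, each a list of 6 numbers: the shift along the tool's x, y, z in units of 250 mm (1.0 is 250 mm), then the turn, a rotation vector about the tool's x, y, z in units of 90 degrees (1.0 is 90 degrees). A call has 1 to 12 rows; each row is the pose to reach, as a shift and turn from the pose commanded when the call began, along the tool's axes at that moment; what a row does not reach only later rows make up. A row lasts 1/10 s, in which the tool goes at most 50 mm and 8.59 degrees, less where a joint would pass 70% of its speed; a pose out of reach is approached as far as the arm can. A call with a number of a shift or a turn outside -1 to 1 is refused whole. A call with a gripper value outside its range is refused whole. "grip" is the opening, from 0 (shut) to 1 (fully open), set as the call begins (left out, the last holds). The fingers move at their own pace and stop on an object; the grip force is fixed at half the most. Time passes only in rows, so rows that repeat a pose let the fingers close. It gives the time, the measured TCP pose, the force, the opening and the grip force at its end, in the units of the state.
- readout.read_state(): the state, without advancing time (a new reading comes with each control period).
- viewer.capture(name): name is "side" or "top"; returns (picture, depth): 384x512x3 uint8, red, green, blue; 384x512 float32, m along the optical axis (not along the pixel's ray), 0 where there is no reading.
- viewer.camera_info(name): a dict with "fx", "fy", "cx", "cy" (pixels), "R" (3x3) and "t" (3): a world point X has camera coordinates R X + t. Camera axes: x right, y down, z forward; pixel columns grow to the right and rows downward; lengths in m; the calibration is good to about 2 mm. A picture is of the moment at which its call begins. camera_info takes no time and is no camera call.
- ticket.hand_in(): hands the job in; it is judged then, once.
The state is a dict: "time_s": time; "joint_positions": joint angles; "qvel": joint speeds; "tau": joint torques, N m; "position": TCP position; "tcp_rot": TCP orientation; "force": force on the tool from outside, world axes, zero at the start; "moment": the same for the moment, N m; "opening": opening from 0.0 (shut) to 1.0 (fully open); "grasp_force": force on a finger pad.
Only numpy, scipy, OpenCV 4.12 (cv2) and the standard library are available. Lean on these libraries where they do the work, as an engineer would, in place of code of your own. Each camera call takes 0.05 s, during which the arm holds its last target. There are 200 camera calls.

## Working session

There is one attempt and no reset: what is moved stays moved. The work goes in short steps, Python scripts to look and compute and a tool call to move; the robot and the scene stay as the last step left them, time stands still between calls to the robot, and variables do not carry over. Pictures are saved under pics/ and viewed, at most 10 in all, crops included, and the job is handed in when it is done.

Besides the shell and the picture viewer there is one more tool, called after ">>>" as name([rows], argument=value, ...), one row to a line, values as JSON. send_rows: Moves the arm, as the interface text tells. Shifts and turns lie within -1 to 1; 1 stands for 250 mm of shift or 90 degrees of turn. Its arguments: {"type":"object","properties":{"moves":{"type":"array"},"grip":{"type":"number"}},"required":["moves"]}

```bash
mkdir -p pics; python3 - <<'E'
from rig import readout, viewer
import cv2,numpy as np
s=readout.read_state();print(s['position'],np.round(s['tcp_rot'],3).tolist(),s['opening'])
for n in('side','top'):
    p,d=viewer.capture(n);cv2.imwrite(f'pics/{n}0.png',p[:,:,::-1]);np.savez(f'{n}0.npz',p=p,d=d)
    c=viewer.camera_info(n);print({k:np.round(v,4).tolist() for k,v in c.items()}, 'C',-np.array(c['R']).T@np.array(c['t']))
E
```

```text
[ 0.20113177 -0.5909989   0.22159035] [[0.947, 0.322, -0.0], [0.322, -0.947, 0.002], [0.0, -0.002, -1.0]] 1.0002617276426413
{'fx': 377.4267, 'fy': 377.4267, 'cx': 254.2788, 'cy': 184.8331, 'R': [[0.9607, -0.2776, -0.0057], [-0.1737, -0.5849, -0.7923], [0.2167, 0.7621, -0.6101]], 't': [-0.5329, 0.1856, 0.8201]} C [ 0.36652862 -0.66444908  0.64441709]
{'fx': 373.4119, 'fy': 373.4119, 'cx': 253.7039, 'cy': 199.3299, 'R': [[-0.0222, -0.9998, 0.0016], [-0.9804, 0.0215, -0.1958], [0.1957, -0.006, -0.9807]], 't': [-0.001, 0.5477, 0.9188]} C [ 0.3571724  -0.00732303  1.00823854]
```

View pics/side0.png

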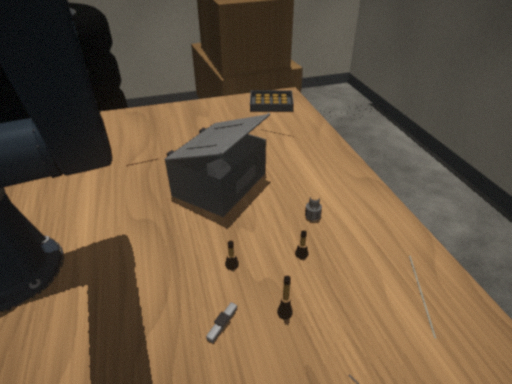

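View pics/top0.png

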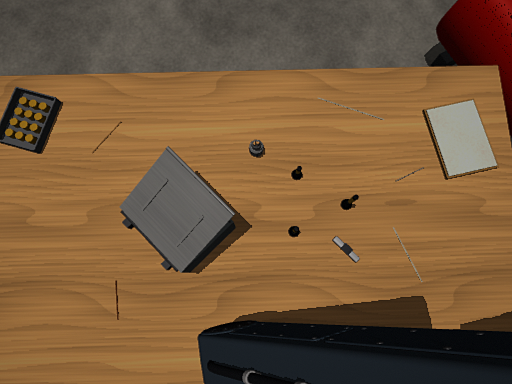

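Side view: bin with ajar lid at about (218,165), long stem foot at (286,310), short stems at (232,262) and (302,252), core tool (314,212), weight (222,322). Top view: lid corners (168,148), (235,212), (182,270), (121,207), with hinge brackets at the lower left, so the lip faces up-right. The long stem foot is at (346,204).

```bash
cat > h.py <<'E'
import numpy as np,cv2
from rig import viewer
def cloud(n,d):
    c=viewer.camera_info(n);R=np.array(c['R']);t=np.array(c['t']);v,u=np.indices(d.shape)
    P=np.stack([(u-c['cx'])/c['fx']*d,(v-c['cy'])/c['fy']*d,d],-1)
    return (P-t)@R
def proj(n,X):
    c=viewer.camera_info(n);q=np.array(c['R'])@X+np.array(c['t']);return c['fx']*q[0]/q[2]+c['cx'],c['fy']*q[1]/q[2]+c['cy']
def ray(n,u,v,z):
    c=viewer.camera_info(n);R=np.array(c['R']);C=-R.T@np.array(c['t']);r=R.T@[(u-c['cx'])/c['fx'],(v-c['cy'])/c['fy'],1]
    return C+r*(z-C[2])/r[2]
E
python3 - <<'E'
from h import *
np.set_printoptions(precision=4,suppress=True)
A=np.load('top0.npz');W=cloud('top',A['d']);S=np.load('side0.npz');V=cloud('side',S['d'])
print('bench z',np.median(W[150:200,240:280,2]),np.median(V[200:240,350:380,2]))
for n,X,box in(('top',W,(110,140,250,280)),('side',V,(160,105,280,230))):
    m=np.zeros(X.shape[:2],bool);x0,y0,x1,y1=box;m[y0:y1,x0:x1]=1
    m&=(X[...,2]>0.1)&(X[...,2]<.25)
    P=X[m]
    for k in range(4):
        c=P.mean(0);nn=np.linalg.svd(P-c,full_matrices=False)[2][2];nn*=np.sign(nn[2]);r=(P-c)@nn
        P=P[abs(r)<max(.003,2*r.std())]
    print(n,len(P),'c',c,'n',nn,'tilt',np.arccos(nn[2]),'az',np.degrees(np.arctan2(nn[1],nn[0])))
    h=-nn[:2]/np.hypot(*nn[:2]); # dir toward front (rises): normal tilts to hinge
    L=np.array([-h[1],h[0]])
    a=P[:,:2]@h;b=P[:,:2]@L
    print(' front dir',h,np.percentile(a,[.5,99.5]),np.percentile(b,[.5,99.5]),'z',np.percentile(P[:,2],[.5,99.5]))
    R=cv2.minAreaRect(np.float32(P[:,:2]*1000));print(R)
    print(cv2.boxPoints(R)/1000)
# objects dark blobs / heights top
for n,X,D in(('top',W,A),('side',V,S)):
    reg=np.zeros(X.shape[:2],bool)
    if n=='top':reg[130:275,240:380]=1
    else: reg[185:350,195:335]=1
    m=((X[...,2]>.006)&(X[...,2]<.15)&reg).astype(np.uint8)
    k,l,st,ce=cv2.connectedComponentsWithStats(m)
    for i in range(1,k):
        if st[i,4]<12: continue
        P=X[l==i];print(n,st[i],'mean',P.mean(0),'zmax',P[:,2].max(),'topxy',P[P[:,2]>P[:,2].max()-.006].mean(0))
E
```

```text
bench z 0.001071518402719132 0.0004347403910262915
top 7207 c [0.5039 0.172  0.1568] n [-0.2642  0.2786  0.9234] tilt 0.394028273176947 az 133.47997090791233
 front dir [ 0.6881 -0.7256] [0.1179 0.3135] [0.3764 0.5949] z [0.1136 0.1965]
((499.453369140625, 179.46812438964844), (221.40333557128906, 202.353515625), 43.10439682006836)
[[0.3495 0.1777]
 [0.4878 0.03  ]
 [0.6494 0.1812]
 [0.5111 0.329 ]]
side 2070 c [0.4953 0.1554 0.1559] n [-0.2976  0.2722  0.9151] tilt 0.4150894541599851 az 137.55253119897446
 front dir [ 0.7379 -0.6749] [0.1481 0.3567] [0.3529 0.5786] z [0.1069 0.1963]
((500.9686279296875, 177.05995178222656), (224.0070037841797, 204.42529296875), 43.45379638671875)
[[0.3494 0.1742]
 [0.49   0.0258]
 [0.6526 0.1799]
 [0.512  0.3283]]
top [249 139  15  18 190] mean [ 0.693 -0.022  0.037] zmax 0.0639073735163182 topxy [ 0.6939 -0.0221  0.061 ]
top [291 166  11  14 108] mean [ 0.6224 -0.1313  0.0304] zmax 0.07401943198629368 topxy [ 0.6248 -0.1326  0.0708]
top [341 195  18  15 138] mean [ 0.5359 -0.2612  0.0459] zmax 0.10906395786405595 topxy [ 0.5378 -0.2635  0.1058]
top
[... 442 characters left out ...]
17  0.0592]
side [300 230   7  16  89] mean [ 0.625  -0.138   0.0553] zmax 0.07205101711674389 topxy [ 0.6259 -0.1363  0.0692]
side [225 240  14  28 214] mean [ 0.4676 -0.1255  0.0336] zmax 0.07166385734780063 topxy [ 0.4687 -0.1209  0.0694]
side [295 244  14  13 119] mean [ 0.623  -0.1419  0.0174] zmax 0.03315175140785254 topxy [ 0.6225 -0.1407  0.0297]
side [283 275   8  26 160] mean [ 0.5375 -0.2699  0.0825] zmax 0.10739086303903697 topxy [ 0.5385 -0.2677  0.1049]
side [277 299  16  19 204] mean [ 0.536  -0.2735  0.0225] zmax 0.047027459140255 topxy [ 0.536  -0.2728  0.0439]
side [206 302  32  40 425] mean [ 0.4158 -0.2596  0.0146] zmax 0.020226404848735828 topxy [ 0.418  -0.2561  0.0168]
```

```bash
cat >> h.py <<'E'
from rig import readout
from scipy.spatial.transform import Rotation as Ro
f=np.array([.684,-.730,0]);f/=np.linalg.norm(f);L=np.array([-f[1],f[0],0]);Z=np.array([0,0,1.])
def tool(tilt,yaw=0): # x=-f,y=L,z down, tilted about y, then tool yaw
    return np.c_[-f,L,-Z]@Ro.from_euler('y',tilt,degrees=True).as_matrix()@Ro.from_euler('z',yaw,degrees=True).as_matrix()
def rows(p,R=None):
    s=readout.read_state();P=np.array(s['position']);Q=np.array(s['tcp_rot']);R=Q if R is None else R
    sh=Q.T@(np.array(p)-P)/.25;tu=Ro.from_matrix(Q.T@R).as_rotvec()/(np.pi/2)
    print('t',round(s['time_s'],2),'pos',np.round(P,4),'J',np.round(s['joint_positions'],0),'F',np.round(s['force'],1),'| row',np.round(np.r_[sh,tu],3).tolist(),'dist',np.linalg.norm(np.array(p)-P))
E
python3 - <<'E'
from h import *
rows([.62,-.02,.30],tool(0)); rows([.36,-.36,.30],tool(0,70))
E
```

```text
t 0.1 pos [ 0.2012 -0.5911  0.2217] J [-81.  30.  82.   0.  68. -10.] F [ 0.9 -0.  -0.5] | row [2.322, -1.624, -0.309, -0.001, -0.001, -1.271] dist 0.7125075793357841
t 0.1 pos [ 0.2012 -0.5911  0.2217] J [-81.  30.  82.   0.  68. -10.] F [ 0.9 -0.  -0.5] | row [0.899, -0.671, -0.312, -0.001, -0.001, -0.493] dist 0.291117918780357
```

>>> send_rows([
  [0.9, -0.67, -0.31, 0, 0, -0.5],
  [0.9, -0.67, -0.31, 0, 0, -0.5],
  [0.9, -0.67, -0.31, 0, 0, -0.5],
  [0.9, -0.67, -0.31, 0, 0, -0.5],
  [0.9, -0.67, -0.31, 0, 0, -0.5],
  [0.9, -0.67, -0.31, 0, 0, -0.5],
  [0.9, -0.67, -0.31, 0, 0, -0.5],
  [0.9, -0.67, -0.31, 0, 0, -0.5],
], grip=0)

```text
time_s: 0.9
position: [0.3607, -0.3601, 0.3001]
tcp_rot: [[0.44, 0.898, -0.0], [0.898, -0.44, -0.001], [-0.001, 0.0, -1.0]]
force: [-0.5, -0.8, -1.3]
opening: 0.358
grasp_force: 0.0
```

```bash
python3 - <<'E'
from h import *
rows([.52,-.16,.30],tool(0)); rows([.62,-.02,.30],tool(20))
E
```

```text
t 0.9 pos [ 0.3607 -0.3601  0.3001] J [-58.  16.  93.  -0.  71. -31.] F [-0.5 -0.8 -1.3] | row [0.999, 0.22, -0.0, -0.0, 0.001, -0.769] dist 0.2557710353333078
t 0.9 pos [ 0.3607 -0.3601  0.3001] J [-58.  16.  93.  -0.  71. -31.] F [-0.5 -0.8 -1.3] | row [1.678, 0.333, -0.001, 0.134, 0.195, -0.761] dist 0.42767693197826157
```

>>> send_rows([
  [1, 0.22, 0, 0, 0, -0.77],
  [1, 0.22, 0, 0, 0, -0.77],
  [1, 0.22, 0, 0, 0, -0.77],
  [1, 0.22, 0, 0, 0, -0.77],
  [1, 0.22, 0, 0, 0, -0.77],
  [1, 0.22, 0, 0, 0, -0.77],
  [1, 0.22, 0, 0, 0, -0.77],
  [1, 0.22, 0, 0, 0, -0.77],
  [1, 0.22, 0, 0, 0, -0.77],
  [1, 0.22, 0, 0, 0, -0.77],
])

```text
time_s: 1.9
position: [0.5198, -0.1619, 0.2993]
tcp_rot: [[-0.679, 0.734, -0.001], [0.734, 0.679, 0.0], [0.001, -0.001, -1.0]]
force: [0.6, -0.2, -0.8]
opening: 0.009
grasp_force: 0.0
```

```bash
python3 - <<'E'
from h import *
rows([.637,.033,.245],tool(45))
E
```

```text
t 1.9 pos [ 0.5198 -0.1619  0.2993] J [-29.  19.  88.  -0.  73. -72.] F [ 0.6 -0.2 -0.8] | row [0.253, 0.874, 0.217, 0.001, 0.499, -0.004] dist 0.23383206185315653
```

>>> send_rows([
  [0.25, 0.87, 0.22, 0, 0.5, 0],
  [0.25, 0.87, 0.22, 0, 0.5, 0],
  [0.25, 0.87, 0.22, 0, 0.5, 0],
  [0.25, 0.87, 0.22, 0, 0.5, 0],
  [0.25, 0.87, 0.22, 0, 0.5, 0],
  [0.25, 0.87, 0.22, 0, 0.5, 0],
  [0.25, 0.87, 0.22, 0, 0.5, 0],
  [0.25, 0.87, 0.22, 0, 0.5, 0],
])

```text
time_s: 2.7
position: [0.6364, 0.0326, 0.2448]
tcp_rot: [[-0.482, 0.732, -0.482], [0.518, 0.681, 0.517], [0.707, -0.001, -0.707]]
force: [0.9, -0.6, 1.1]
opening: 0.007
grasp_force: 0.0
```

```bash
python3 - <<'E'
from h import *
p,d=viewer.capture('side');cv2.imwrite('pics/s1.png',cv2.resize(p[60:260,120:370,::-1],None,fx=3,fy=3))
# target: under the lip, contact 30 mm from tip, with 15 mm clearance, then contact
n=(-f+Z)/2**.5;d=(-f-Z)/2**.5;lip=np.array([.570,.104,.191])
rows(lip-.0245*n+.03*d,tool(45));rows(lip-.0095*n+.03*d,tool(45))
print(readout.read_state()['tcp_rot'])
E
```

```text
t 2.75 pos [0.6364 0.0326 0.246 ] J [-17.  48.  57.  23. 115. -58.] F [-1.8  0.5  0.4] | row [0.023, 0.0, 0.551, 0.001, 0.001, -0.001] dist 0.13794566608768793
t 2.75 pos [0.6364 0.0326 0.246 ] J [-17.  48.  57.  23. 115. -58.] F [-1.8  0.5  0.4] | row [0.083, 0.0, 0.551, 0.001, 0.001, -0.001] dist 0.1393530104649763
[[-4.83025491e-01  7.31686148e-01 -4.80959204e-01]
 [ 5.18415377e-01  6.81641677e-01  5.16343026e-01]
 [ 7.05642878e-01  7.01963069e-05 -7.08567656e-01]]
```

View pics/s1.png

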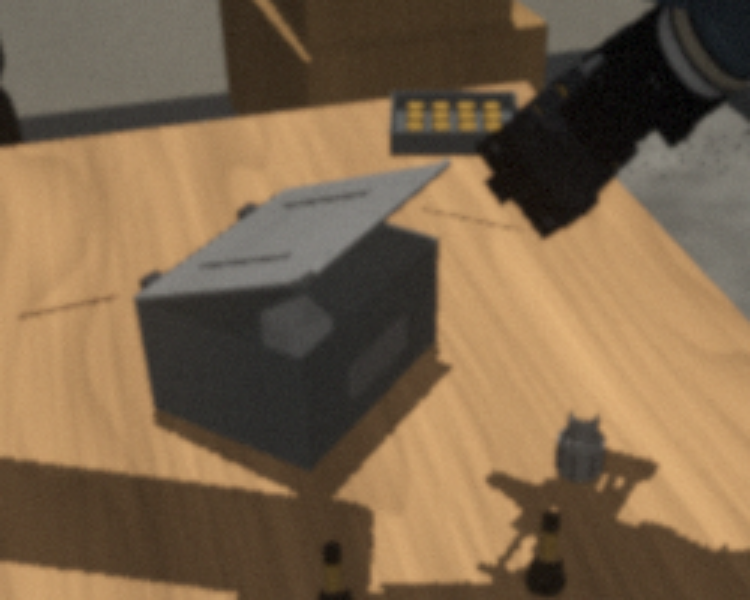

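The crop shows the lid ajar, with its lip from (310,278) to (450,165) and the tilted gripper at about (540,190) in front of it. The core tool (580,450) is well clear. Next I insert under the lip.

>>> send_rows([
  [0.005, 0, 0.1, 0, 0, 0],
  [0.01, 0, 0.2, 0, 0, 0],
  [0.015, 0, 0.3, 0, 0, 0],
  [0.02, 0, 0.4, 0, 0, 0],
  [0.02, 0, 0.48, 0, 0, 0],
  [0.02, 0, 0.55, 0, 0, 0],
  [0.02, 0, 0.55, 0, 0, 0],
])

```text
time_s: 3.45
position: [0.5657, 0.1078, 0.1525]
tcp_rot: [[-0.482, 0.73, -0.484], [0.517, 0.683, 0.516], [0.707, -0.001, -0.707]]
force: [-0.0, -0.1, -0.3]
opening: 0.007
grasp_force: 0.0
```

```bash
python3 - <<'E'
from h import *
p,d=viewer.capture('side');cv2.imwrite('pics/s2.png',cv2.resize(p[60:260,120:370,::-1],None,fx=3,fy=3))
H=np.array([.4475,.235,.115])
def tgt(th,tilt,c=.03):
    lip=H+.195*(f*np.cos(th)+Z*np.sin(th));R=tool(tilt);return lip-.0095*R[:,0]+c*R[:,2],R
for th,tilt in((.6,45),(.8,40),(1.0,30),(1.2,20),(1.4,10),(1.6,0),(1.75,0),(1.8,0)):
    print(th,end=' ');rows(*tgt(th,tilt))
E
```

```text
0.6 t 3.5 pos [0.5671 0.1071 0.1531] J [-13.  47.  74.  23.  97. -61.] F [0.5 0.2 0.1] | row [0.206, 0.001, -0.044, 0.001, 0.001, -0.0] dist 0.05261917578467458
0.8 t 3.5 pos [0.5671 0.1071 0.1531] J [-13.  47.  74.  23.  97. -61.] F [0.5 0.2 0.1] | row [0.351, 0.001, -0.061, 0.001, -0.055, -0.0] dist 0.0889926652055645
1.0 t 3.5 pos [0.5671 0.1071 0.1531] J [-13.  47.  74.  23.  97. -61.] F [0.5 0.2 0.1] | row [0.486, 0.0, -0.054, 0.001, -0.166, -0.0] dist 0.12222728086427351
1.2 t 3.5 pos [0.5671 0.1071 0.1531] J [-13.  47.  74.  23.  97. -61.] F [0.5 0.2 0.1] | row [0.617, 0.0, -0.019, 0.001, -0.277, -0.001] dist 0.1542485002831213
1.4 t 3.5 pos [0.5671 0.1071 0.1531] J [-13.  47.  74.  23.  97. -61.] F [0.5 0.2 0.1] | row [0.738, 0.0, 0.041, 0.001, -0.388, -0.001] dist 0.18467368996427663
1.6 t 3.5 pos [0.5671 0.1071 0.1531] J [-13.  47.  74.  23.  97. -61.] F [0.5 0.2 0.1] | row [0.844, 0.0, 0.124, 0.001, -0.499, -0.001] dist 0.21317022502573754
1.75 t 3.5 pos [0.5671 0.1071 0.1531] J [-13.  47.  74.  23.  97. -61.] F [0.5 0.2 0.1] | row [0.917, -0.0, 0.215, 0.001, -0.499, -0.001] dist 0.2355466132526298
1.8 t 3.5 pos [0.5671 0.1071 0.1531] J [-13.  47.  74.  23.  97. -61.] F [0.5 0.2 0.1] | row [0.939, -0.0, 0.248, 0.001, -0.499, -0.001] dist 0.24272076248631183
```

View pics/s2.png

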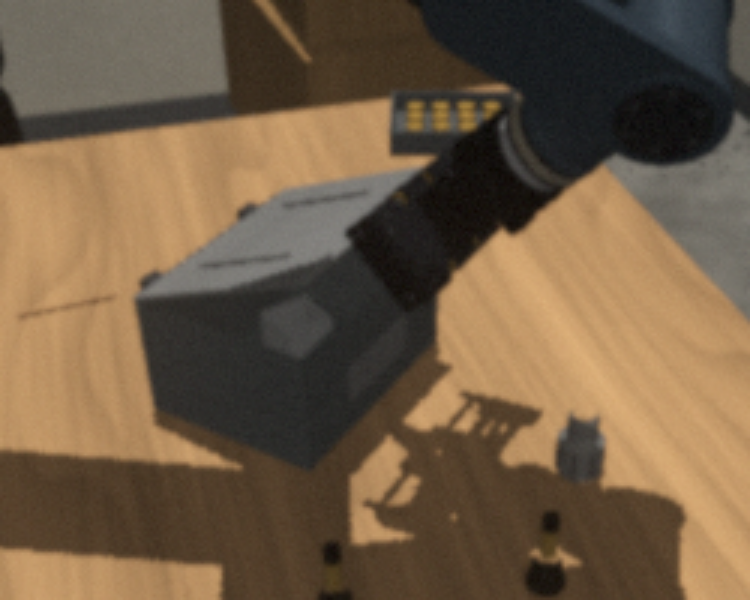

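The fingers are under the lip, the gripper body at (400,260) stays in front of it, and there is no contact force. Now I ease the lid up along the arc.

>>> send_rows([
  [0.05, 0, -0.01, 0, 0, 0],
  [0.1, 0, -0.02, 0, 0, 0],
  [0.15, 0, -0.03, 0, 0, 0],
  [0.2, 0, -0.045, 0, 0, 0],
  [0.24, 0, -0.05, 0, -0.01, 0],
  [0.28, 0, -0.055, 0, -0.03, 0],
  [0.32, 0, -0.06, 0, -0.04, 0],
  [0.35, 0, -0.06, 0, -0.055, 0],
  [0.38, 0, -0.06, 0, -0.08, 0],
  [0.42, 0, -0.06, 0, -0.11, 0],
  [0.45, 0, -0.055, 0, -0.14, 0],
  [0.485, 0, -0.055, 0, -0.165, 0],
])

```text
time_s: 4.7
position: [0.516, 0.1627, 0.248]
tcp_rot: [[-0.592, 0.731, -0.339], [0.633, 0.682, 0.365], [0.498, 0.002, -0.867]]
force: [2.5, -1.6, -3.9]
opening: 0.003
grasp_force: 1.7
```

```bash
cat >> h.py <<'E'
H=np.array([.4475,.235,.115])
def tgt(th,tilt,c=.03):
    lip=H+.195*(f*np.cos(th)+Z*np.sin(th));R=tool(tilt);return lip-.0095*R[:,0]+c*R[:,2],R
E
python3 - <<'E'
from h import *
p,d=viewer.capture('side');cv2.imwrite('pics/s3.png',cv2.resize(p[0:260,100:400,::-1],None,fx=2,fy=2))
for th,tilt in((1.2,20),(1.4,10),(1.6,0),(1.75,0),(1.8,0)):
    print(th,end=' ');rows(*tgt(th,tilt))
E
```

```text
1.2 t 4.75 pos [0.5143 0.1644 0.2496] J [ -5.  31.  84.  19.  89. -53.] F [ 1.3 -1.1  0.4] | row [0.128, -0.002, 0.001, 0.001, -0.11, 0.001] dist 0.03199524774883377
1.4 t 4.75 pos [0.5143 0.1644 0.2496] J [ -5.  31.  84.  19.  89. -53.] F [ 1.3 -1.1  0.4] | row [0.26, -0.002, 0.028, 0.001, -0.221, 0.001] dist 0.06545730860304627
1.6 t 4.75 pos [0.5143 0.1644 0.2496] J [ -5.  31.  84.  19.  89. -53.] F [ 1.3 -1.1  0.4] | row [0.384, -0.001, 0.081, 0.001, -0.333, 0.001] dist 0.09819419377922883
1.75 t 4.75 pos [0.5143 0.1644 0.2496] J [ -5.  31.  84.  19.  89. -53.] F [ 1.3 -1.1  0.4] | row [0.479, -0.001, 0.15, 0.001, -0.333, 0.001] dist 0.12546424744776563
1.8 t 4.75 pos [0.5143 0.1644 0.2496] J [ -5.  31.  84.  19.  89. -53.] F [ 1.3 -1.1  0.4] | row [0.508, -0.001, 0.176, 0.001, -0.333, 0.001] dist 0.1344128675849338
```

View pics/s3.png

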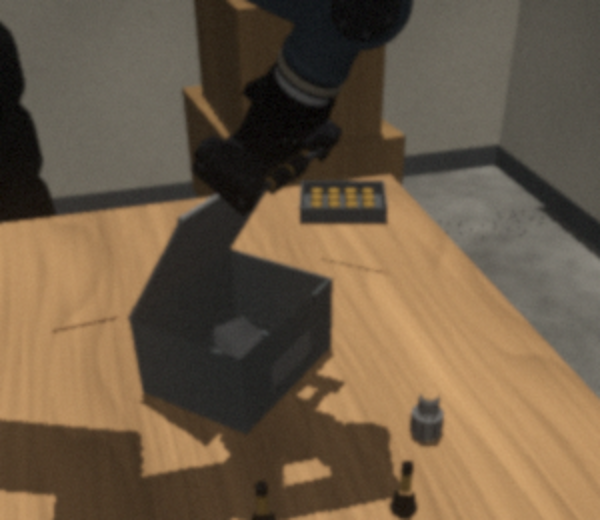

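The lid (edge at (180,222)) follows the fingers at about 1 rad. I keep going.

>>> send_rows([
  [0.04, 0, 0, 0, -0.035, 0],
  [0.085, 0, 0, 0, -0.07, 0],
  [0.128, 0, 0, 0, -0.11, 0],
  [0.17, 0, 0.01, 0, -0.145, 0],
  [0.215, 0, 0.015, 0, -0.18, 0],
  [0.26, 0, 0.028, 0, -0.22, 0],
  [0.3, 0, 0.045, 0, -0.26, 0],
  [0.345, 0, 0.06, 0, -0.3, 0],
  [0.384, 0, 0.08, 0, -0.333, 0],
  [0.415, 0, 0.105, 0, -0.333, 0],
  [0.445, 0, 0.125, 0, -0.333, 0],
  [0.445, 0, 0.125, 0, -0.333, 0],
])

```text
time_s: 5.95
position: [0.4378, 0.2451, 0.2755]
tcp_rot: [[-0.683, 0.73, -0.005], [0.73, 0.683, 0.004], [0.006, -0.001, -1.0]]
force: [-0.2, 0.4, 0.8]
opening: 0.001
grasp_force: 0.0
```

```bash
cat > lid.py <<'E'
from h import *
def lid():
    for n in('side','top'):
        p,d=viewer.capture(n);X=cloud(n,d)[d>0];Y=X-H
        m=(abs(Y@L)<.105)&(abs(Y@f)<.12)&(Y[:,2]>.03)&(Y[:,2]<.17)&(np.hypot(Y@f,Y[:,2])<.19)
        a=np.c_[(Y@f),Y[:,2]][m];th=np.arctan2(a[:,1],a[:,0])
        print(n,m.sum(),'angle pct',np.round(np.percentile(th,[10,30,50,70,90]),3) if m.sum() else None)
E
python3 - <<'E'
from lid import *
lid()
for th in(1.75,1.8,1.85):rows(*tgt(th,0))
E
```

```text
side 3072 angle pct [1.712 1.721 1.727 1.735 1.752]
top 518 angle pct [1.729 1.735 1.744 1.757 1.792]
t 6.05 pos [0.4385 0.2444 0.2751] J [ 16.  17.  96.   0.  68. -27.] F [-0.5  0.   0.3] | row [0.049, 0.001, -0.007, -0.001, -0.004, -0.001] dist 0.01235375115129967
t 6.05 pos [0.4385 0.2444 0.2751] J [ 16.  17.  96.   0.  68. -27.] F [-0.5  0.   0.3] | row [0.087, 0.001, 0.001, -0.001, -0.004, -0.001] dist 0.02177044719846472
t 6.05 pos [0.4385 0.2444 0.2751] J [ 16.  17.  96.   0.  68. -27.] F [-0.5  0.   0.3] | row [0.125, 0.0, 0.011, -0.001, -0.004, -0.001] dist 0.031316655872778376
```

>>> send_rows([
  [0.01, 0, 0, 0, 0, 0],
  [0.02, 0, 0, 0, 0, 0],
  [0.03, 0, 0, 0, 0, 0],
  [0.04, 0, 0, 0, 0, 0],
  [0.04, 0, 0, 0, 0, 0],
])

```text
time_s: 6.55
position: [0.4332, 0.2505, 0.2754]
tcp_rot: [[-0.684, 0.73, -0.0], [0.73, 0.684, -0.001], [-0.0, -0.001, -1.0]]
force: [2.9, -5.1, -3.5]
opening: 0.002
grasp_force: 2.9
```

```bash
python3 - <<'E'
from lid import *
lid();rows(*tgt(1.8,0))
E
```

```text
side 3151 angle pct [1.748 1.757 1.764 1.772 1.789]
top 822 angle pct [1.768 1.775 1.79  1.81  1.837]
t 6.65 pos [0.4332 0.2505 0.2755] J [ 17.  17.  96.  -0.  67. -26.] F [ 4.6 -5.3 -3.6] | row [0.055, -0.001, 0.002, -0.0, 0.0, -0.0] dist 0.013763660822825033
```

>>> send_rows([
  [0.01, 0, 0, 0, 0, 0],
  [0.02, 0, 0, 0, 0, 0],
  [0.025, 0, 0, 0, 0, 0],
  [0.025, 0, 0, 0, 0, 0],
])

```text
time_s: 7.05
position: [0.433, 0.2509, 0.2756]
tcp_rot: [[-0.684, 0.729, 0.008], [0.729, 0.684, -0.01], [-0.013, -0.001, -1.0]]
force: [11.5, -16.1, -7.2]
opening: 0.002
grasp_force: 9.3
```

```bash
python3 - <<'E'
from lid import *
lid();rows(*tgt(1.8,0))
E
```

```text
side 3159 angle pct [1.748 1.758 1.764 1.772 1.789]
top 887 angle pct [1.768 1.778 1.792 1.812 1.835]
t 7.15 pos [0.433  0.251  0.2756] J [ 18.  17.  96.  -1.  67. -25.] F [ 11.8 -16.6  -7.5] | row [0.053, -0.001, 0.002, -0.001, 0.008, 0.0] dist 0.013237618902167143
```

The lid stalled at 1.76 rad with 20 N of force, so it is on its stop. I back away and find the holder and the stem.

>>> send_rows([
  [-0.04, 0, 0, 0, 0, 0],
  [-0.1, 0, 0, 0, 0, 0],
  [-0.25, 0, -0.1, 0, 0, 0],
  [-0.4, 0, -0.2, 0, 0, 0],
  [-0.6, -0.2, -0.3, 0, 0, 0],
  [-0.8, -0.4, -0.35, 0, 0, 0],
  [-1, -0.6, -0.35, 0, 0, 0],
  [-1, -0.8, -0.35, 0, 0, 0],
  [-1, -0.8, -0.35, 0, 0, 0],
], grip=1)

```text
time_s: 8.05
position: [0.4553, -0.0573, 0.3624]
tcp_rot: [[-0.683, 0.73, -0.001], [0.73, 0.683, 0.004], [0.004, 0.002, -1.0]]
force: [1.1, -1.0, 0.2]
opening: 0.741
grasp_force: 0.0
```

```bash
python3 - <<'E'
from lid import *
np.set_printoptions(precision=4,suppress=True)
lid();s=readout.read_state();print(s['position'],s['force'])
p,d=viewer.capture('top');np.savez('top1.npz',p=p,d=d)
cv2.imwrite('pics/t1.png',cv2.resize(p[130:290,100:260,::-1],None,fx=4,fy=4,interpolation=cv2.INTER_CUBIC)[:600])
X=cloud('top',d);B=H+.085*f;Y=X-B*[1,1,0];a=-(Y@f);b=Y@L  # bin x (toward hinge) ; b along L
for zl,zh in((.065,.09),(.1,.125)):
    m=(d>0)&(X[...,2]>zl)&(X[...,2]<zh)&(abs(a)<.1)&(abs(b)<.125)
    mi=m if zl>.09 else m&(abs(a)<.078)&(abs(b)<.102)
    print(zl,mi.sum(),'a',np.percentile(a[mi],[1,5,50,95,99]),'b',np.percentile(b[mi],[1,5,50,95,99]),'z',np.median(X[mi][:,2]))
    v,u=np.where(mi);print(u.min(),u.max(),v.min(),v.max())
E
```

```text
side 2578 angle pct [1.747 1.757 1.764 1.772 1.791]
top 2328 angle pct [1.768 1.773 1.779 1.789 1.816]
[ 0.4544 -0.0606  0.3625] [0.4996 0.4833 1.1469]
0.065 184 a [-0.0777 -0.0775 -0.0122  0.0166  0.0202] b [-0.0461 -0.0427 -0.0156  0.0108  0.0912] z 0.07918388759935373
176 217 167 230
0.1 784 a [-0.0808 -0.0798  0.0674  0.0899  0.0905] b [-0.1105 -0.1084  0.0489  0.1083  0.1097] z 0.11551080546148877
119 218 160 273
```

View pics/t1.png

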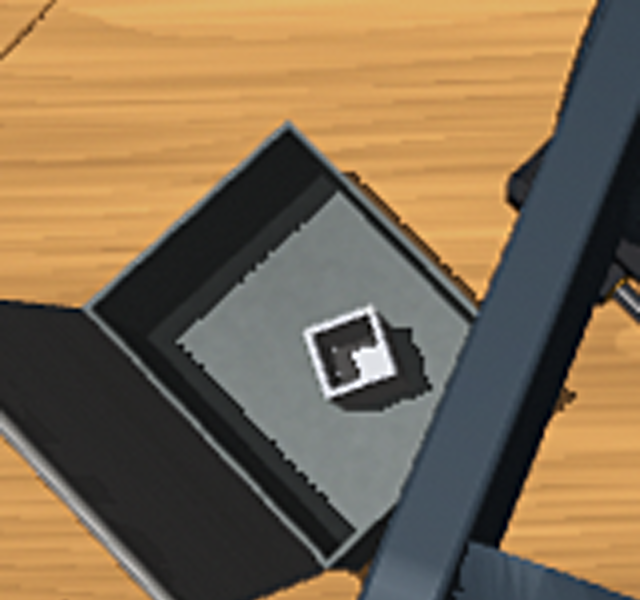

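The top crop (4x, offset 100,130) shows the holder's bright rim, with outer corners at (305,332), (372,305), (395,370) and (330,398). It looks turned relative to the bin, and the lid stands back at lower left. I measure the rim centre by ray casting, and the stem foot and cap from both views.

```bash
python3 - <<'E'
from h import *
np.set_printoptions(precision=4,suppress=True)
A=np.load('top1.npz');p,d=A['p'],A['d'];X=cloud('top',d)
g=p.astype(int).min(2);roi=np.zeros(g.shape,bool);roi[200:235,170:205]=1
for t in(140,170,200):
    m=((g>t)&roi).astype(np.uint8);c,_=cv2.findContours(m,0,1);c=max(c,key=cv2.contourArea)
    W=np.float32([ray('top',u,v,.079)[:2]*1000 for u,v in c[:,0].astype(float)])
    print(t,len(c),cv2.minAreaRect(W))
m=(X[...,2]>.07)&(X[...,2]<.09)&roi;P=X[m]
print('depth rim',m.sum(),cv2.minAreaRect(np.float32(P[:,:2]*1000)),'mid',(P.min(0)+P.max(0))/2)
sp,sd=viewer.capture('side');np.savez('side1.npz',p=sp,d=sd);S=cloud('side',sd);Y=S-[.50,.173,0]
m=(sd>0)&(np.hypot(Y[...,0],Y[...,1])<.07)&(S[...,2]>.06)&(S[...,2]<.09);P=S[m];print('side',m.sum(),P.min(0) if len(P) else '',P.max(0) if len(P) else '', cv2.minAreaRect(np.float32(P[:,:2]*1000)) if len(P) else '')
# long stem, from first pictures: cap top + foot by masks
for n,box in(('top',(335,188,366,216)),('side',(270,268,302,325))):
    q=np.load(n+'0.npz');x0,y0,x1,y1=box;Q=cloud(n,q['d']);
    dev=(np.abs(Q[...,2])>.006);z=Q[...,2]
    for lo,hi in((.004,.012),(.055,.09),(.094,.112)):
        k=np.zeros(z.shape,bool);k[y0:y1,x0:x1]=1;k&=(z>lo)&(z<hi)
        v,u=np.where(k);print(n,lo,k.sum(),Q[k].mean(0),'px',u.mean(),v.mean(),'ray@mid',ray(n,u.mean(),v.mean(),Q[k].mean(0)[2]))
E
```

```text
140 68 ((500.2015686035156, 156.02430725097656), (47.185508728027344, 47.80747985839844), 19.64124870300293)
170 66 ((500.265380859375, 156.09030151367188), (46.0545654296875, 45.799015045166016), 19.03635597229004)
200 63 ((499.6854553222656, 156.01840209960938), (44.46326446533203, 43.98871612548828), 19.02752685546875)
depth rim 147 ((499.2591552734375, 155.76431274414062), (46.12916564941406, 45.58781051635742), 19.39990234375) mid [0.4989 0.1553 0.077 ]
side 283 [0.472  0.1243 0.0602] [0.5296 0.1834 0.0812] ((500.3681640625, 153.47122192382812), (46.81464385986328, 49.81132507324219), 19.91683578491211)
top 0.004 79 [ 0.5398 -0.2713  0.0066] px 348.26582278481015 203.50632911392404 ray@mid [ 0.5398 -0.2713  0.0066]
top 0.055 18 [ 0.536  -0.2605  0.0719] px 350.55555555555554 200.33333333333334 ray@mid [ 0.536  -0.2605  0.0719]
top 0.094 27 [ 0.5375 -0.2629  0.1044] px 354.85185185185185 197.14814814814815 ray@mid [ 0.5375 -0.2629  0.1044]
side 0.004 66 [ 0.5367 -0.2735  0.0081] px 284.8333333333333 313.27272727272725 ray@mid [ 0.5367 -0.2736  0.0081]
side 0.055 79 [ 0.5372 -0.2706  0.0721] px 286.0886075949367 291.1898734177215 ray@mid [ 0.5372 -0.2705  0.0721]
side 0.094 59 [ 0.538  -0.2688  0.1028] px 286.9491525423729 279.5593220338983 ray@mid [ 0.538  -0.2688  0.1028]
```

```bash
python3 - <<'E'
from h import *
rows([.538,-.266,.20],tool(0));rows([.538,-.266,.076],tool(0))
E
```

```text
t 8.25 pos [ 0.4555 -0.0565  0.3622] J [-21.   8.  93.   0.  79. -64.] F [0.9 1.  0.3] | row [-0.841, -0.33, 0.645, 0.001, -0.003, -0.003] dist 0.27750317154267257
t 8.25 pos [ 0.4555 -0.0565  0.3622] J [-21.   8.  93.   0.  79. -64.] F [0.9 1.  0.3] | row [-0.843, -0.33, 1.141, 0.001, -0.003, -0.003] dist 0.3641706320228494
```

>>> send_rows([
  [-0.84, -0.33, 0.4, 0, 0, 0],
  [-0.84, -0.33, 0.4, 0, 0, 0],
  [-0.84, -0.33, 0.4, 0, 0, 0],
  [-0.84, -0.33, 0.4, 0, 0, 0],
  [-0.84, -0.33, 0.4, 0, 0, 0],
  [-0.84, -0.33, 0.6, 0, 0, 0],
  [-0.84, -0.33, 0.645, 0, 0, 0],
  [-0.84, -0.33, 0.645, 0, 0, 0],
  [-0.84, -0.33, 0.645, 0, 0, 0],
], grip=1)

```text
time_s: 9.15
position: [0.5398, -0.264, 0.2015]
tcp_rot: [[-0.685, 0.729, -0.001], [0.729, 0.685, 0.002], [0.002, 0.001, -1.0]]
force: [0.6, -1.0, 0.4]
opening: 1.0
grasp_force: 0.0
```

```bash
python3 - <<'E'
from h import *
rows([.538,-.266,.076],tool(0))
E
```

```text
t 9.15 pos [ 0.5398 -0.264   0.2015] J [-37.  30.  87.   0.  63. -80.] F [ 0.6 -1.   0.4] | row [-0.002, -0.011, 0.502, 0.001, -0.001, 0.001] dist 0.1254821112387212
```

>>> send_rows([
  [0, -0.01, 0.1, 0, 0, 0],
  [0, -0.01, 0.2, 0, 0, 0],
  [0, -0.01, 0.3, 0, 0, 0],
  [0, -0.01, 0.4, 0, 0, 0],
  [0, -0.01, 0.5, 0, 0, 0],
  [0, -0.01, 0.5, 0, 0, 0],
])

```text
time_s: 9.75
position: [0.5363, -0.2653, 0.0749]
tcp_rot: [[-0.684, 0.73, -0.004], [0.73, 0.684, 0.004], [0.005, -0.0, -1.0]]
force: [-0.9, 0.4, -0.8]
opening: 0.999
grasp_force: 0.0
```

>>> send_rows([
  [0, 0, 0, 0, 0, 0],
  [0, 0, 0, 0, 0, 0],
  [0, 0, 0, 0, 0, 0],
  [0, 0, 0, 0, 0, 0],
  [0, 0, 0, 0, 0, 0],
  [0, 0, 0, 0, 0, 0],
  [0, 0, 0, 0, 0, 0],
  [0, 0, 0, 0, 0, 0],
  [0, 0, 0, 0, 0, 0],
  [0, 0, 0, 0, 0, 0],
  [0, 0, 0, 0, 0, 0],
  [0, 0, 0, 0, 0, 0],
], grip=0)

```text
time_s: 10.95
position: [0.5363, -0.2666, 0.0749]
tcp_rot: [[-0.683, 0.73, -0.003], [0.73, 0.683, 0.003], [0.004, -0.0, -1.0]]
force: [0.2, -0.3, 0.0]
opening: 0.132
grasp_force: 30.0
```

```bash
python3 - <<'E'
from h import *
p,d=viewer.capture('side');u,v=proj('side',np.array([.538,-.266,.05]));u,v=int(u),int(v)
cv2.imwrite('pics/g1.png',cv2.resize(p[v-75:v+50,u-80:u+80,::-1],None,fx=4,fy=4,interpolation=cv2.INTER_CUBIC))
s=readout.read_state();print(s['opening']*87,s['grasp_force'],s['force'],s['position'])
E
```

```text
11.425391803197677 29.98193969948261 [-0.34349751  0.39576537 -0.19473275] [ 0.53633217 -0.26652635  0.07495949]
```

View pics/g1.png

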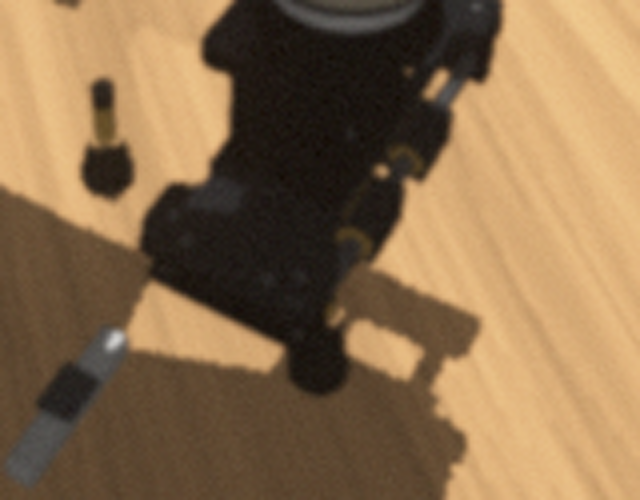

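The stem is gripped on the barrel (opening 11.4 mm at 30 N), with its foot at (318,365) in the crop. I lift it straight up.

>>> send_rows([
  [0, 0, -0.04, 0, 0, 0],
  [0, 0, -0.12, 0, 0, 0],
  [0, 0, -0.24, 0, 0, 0],
  [0, 0, -0.36, 0, 0, 0],
  [0, 0, -0.48, 0, 0, 0],
  [0, 0, -0.6, 0, 0, 0],
  [0, 0, -0.72, 0, 0, 0],
  [0, 0, -0.72, 0, 0, 0],
])

```text
time_s: 11.8
position: [0.5392, -0.2687, 0.2607]
tcp_rot: [[-0.683, 0.73, 0.007], [0.73, 0.683, -0.004], [-0.008, 0.002, -1.0]]
force: [0.2, -0.7, 0.2]
opening: 0.128
grasp_force: 30.0
```

```bash
python3 - <<'E'
from h import *
rows([.500,.060,.255],tool(0));rows([.500,.155,.255],tool(0))
print(readout.read_state()['opening'])
E
```

```text
t 11.8 pos [ 0.5392 -0.2687  0.2607] J [-37.  26.  83.   0.  70. -80.] F [ 0.2 -0.7  0.2] | row [1.068, 0.784, 0.016, 0.001, 0.005, -0.0] dist 0.33112356497491036
t 11.8 pos [ 0.5392 -0.2687  0.2607] J [-37.  26.  83.   0.  70. -80.] F [ 0.2 -0.7  0.2] | row [1.345, 1.043, 0.014, 0.001, 0.005, -0.0] dist 0.42559209923983604
0.12788167389431196
```

>>> send_rows([
  [0.05, 0.035, 0, 0, 0, 0],
  [0.15, 0.11, 0, 0, 0, 0],
  [0.25, 0.185, 0, 0, 0, 0],
  [0.35, 0.26, 0, 0, 0, 0],
  [0.45, 0.33, 0, 0, 0, 0],
  [0.55, 0.405, 0, 0, 0, 0],
  [0.65, 0.48, 0, 0, 0, 0],
  [0.75, 0.55, 0, 0, 0, 0],
  [0.85, 0.62, 0, 0, 0, 0],
  [0.93, 0.68, 0, 0, 0, 0],
  [0.98, 0.72, 0, 0, 0, 0],
  [1, 0.735, 0, 0, 0, 0],
])

```text
time_s: 13.0
position: [0.4976, 0.0435, 0.2542]
tcp_rot: [[-0.685, 0.729, -0.007], [0.729, 0.685, 0.004], [0.007, -0.003, -1.0]]
force: [0.3, -1.1, -0.5]
opening: 0.129
grasp_force: 30.0
```

```bash
python3 - <<'E'
from h import *
rows([.500,.155,.255],tool(0))
E
```

```text
t 13.0 pos [0.4976 0.0435 0.2542] J [ -8.  18.  97.   0.  65. -51.] F [ 0.3 -1.1 -0.5] | row [0.319, 0.312, -0.002, -0.002, -0.005, 0.001] dist 0.11152140329262784
```

>>> send_rows([
  [0.06, 0.06, 0, 0, 0, 0],
  [0.14, 0.14, 0, 0, 0, 0],
  [0.22, 0.22, 0, 0, 0, 0],
  [0.28, 0.28, 0, 0, 0, 0],
  [0.32, 0.31, 0, 0, 0, 0],
  [0.32, 0.31, 0, 0, 0, 0],
  [0.32, 0.31, 0, 0, 0, 0],
])

```text
time_s: 13.7
position: [0.5017, 0.1518, 0.2557]
tcp_rot: [[-0.683, 0.73, -0.003], [0.73, 0.683, 0.001], [0.003, -0.002, -1.0]]
force: [-1.6, -0.2, -0.4]
opening: 0.129
grasp_force: 30.0
```

```bash
python3 - <<'E'
from h import *
np.set_printoptions(precision=4,suppress=True)
rows([.500,.155,.255],tool(0));T=np.array(readout.read_state()['position'])
for n in('side','top'):
    p,d=viewer.capture(n);Q=cloud(n,d);Y=Q-T
    if n=='side': cv2.imwrite('pics/w1.png',cv2.resize(p[60:210,130:290,::-1],None,fx=4,fy=4,interpolation=cv2.INTER_CUBIC))
    for lo,hi in((-.078,-.066),(-.06,-.035),(-.025,-.004)):
        k=(d>0)&(np.hypot(Y[...,0],Y[...,1])<.03)&(Y[...,2]>lo)&(Y[...,2]<hi)
        if k.sum()<5: print(n,lo,'none');continue
        v,u=np.where(k);print(n,lo,k.sum(),'rel mean',Y[k].mean(0),'min',Y[k].min(0),'max',Y[k].max(0),'px',u.min(),u.max(),v.min(),v.max())
E
```

```text
t 13.7 pos [0.5017 0.1518 0.2557] J [  5.  20.  94.   0.  66. -39.] F [-1.6 -0.2 -0.4] | row [0.014, 0.004, 0.003, -0.001, -0.002, -0.0] dist 0.0036599773735430012
side -0.078 49 rel mean [ 0.     -0.01   -0.0695] min [-0.0128 -0.0163 -0.0749] max [ 0.0151  0.0044 -0.0661] px 211 222 127 133
side -0.06 88 rel mean [ 0.0003 -0.0083 -0.048 ] min [-0.0105 -0.0139 -0.06  ] max [ 0.0127  0.0018 -0.0351] px 212 221 117 127
side -0.025 39 rel mean [ 0.0004 -0.005  -0.0149] min [-0.0045 -0.0077 -0.0244] max [ 0.0076  0.0022 -0.005 ] px 213 218 106 113
top -0.078 none
top -0.06 none
top -0.025 none
```

View pics/w1.png

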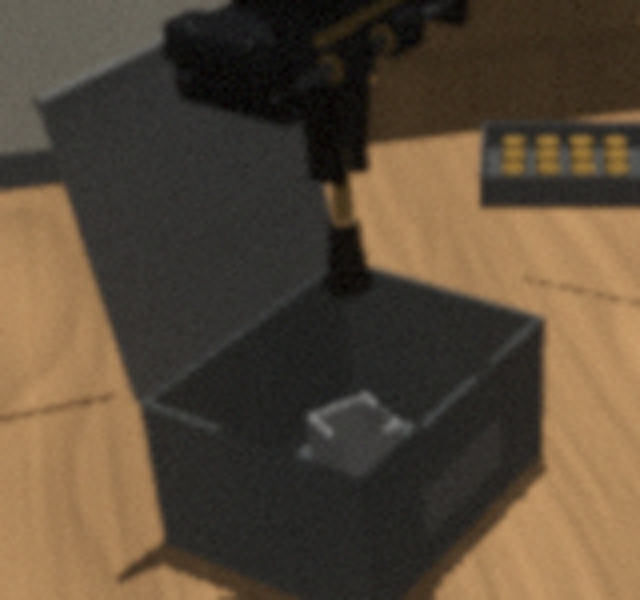

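The crop shows the stem hanging upright (foot at (350,280)) above the holder rim (365,420), with the lid still back. Holder (0.500, 0.155) and foot positions agree between views to about 1 mm. I need a small correction, then lower.

>>> send_rows([
  [0.01, 0.002, 0, 0, 0, 0],
  [0.017, 0.005, 0, 0, 0, 0],
  [0.017, 0.005, 0.08, 0, 0, 0],
  [0.017, 0.005, 0.16, 0, 0, 0],
  [0.017, 0.005, 0.22, 0, 0, 0],
  [0.017, 0.005, 0.26, 0, 0, 0],
  [0.017, 0.005, 0.3, 0, 0, 0],
  [0.017, 0.005, 0.3, 0, 0, 0],
  [0.017, 0.005, 0.3, 0, 0, 0],
])

```text
time_s: 14.7
position: [0.5004, 0.1565, 0.1814]
tcp_rot: [[-0.683, 0.73, -0.002], [0.73, 0.683, 0.002], [0.003, 0.0, -1.0]]
force: [0.1, -0.0, -0.2]
opening: 0.129
grasp_force: 30.0
```

```bash
python3 - <<'E'
from h import *
rows([.4997,.1555,.165],tool(0));T=np.array(readout.read_state()['position'])
rows([.4997,.1555,.084],tool(0));print(readout.read_state()['force'],readout.read_state()['opening'])
E
```

```text
t 14.7 pos [0.5004 0.1565 0.1814] J [  5.  26.  99.   0.  55. -38.] F [ 0.1 -0.  -0.2] | row [-0.001, -0.005, 0.066, 0.0, -0.002, -0.001] dist 0.01643680651233725
t 14.7 pos [0.5004 0.1565 0.1814] J [  5.  26.  99.   0.  55. -38.] F [ 0.1 -0.  -0.2] | row [-0.002, -0.005, 0.39, 0.0, -0.002, -0.001] dist 0.09739821034259284
[ 0.14038217 -0.04388387 -0.15941246] 0.12866346488531827
```

>>> send_rows([
  [0, -0.004, 0.03, 0, 0, 0],
  [0, -0.004, 0.06, 0, 0, 0],
  [0, -0.004, 0.09, 0, 0, 0],
  [0, -0.004, 0.12, 0, 0, 0],
  [0, -0.004, 0.15, 0, 0, 0],
  [0, -0.004, 0.18, 0, 0, 0],
  [0, -0.004, 0.2, 0, 0, 0],
  [0, -0.004, 0.2, 0, 0, 0],
])

```text
time_s: 15.5
position: [0.4987, 0.1559, 0.1303]
tcp_rot: [[-0.683, 0.73, -0.004], [0.73, 0.683, 0.002], [0.004, -0.001, -1.0]]
force: [0.3, 0.3, -0.5]
opening: 0.133
grasp_force: 30.0
```

```bash
python3 - <<'E'
from h import *
rows([.4997,.1555,.086],tool(0))
E
```

```text
t 15.5 pos [0.4987 0.1559 0.1303] J [  5.  30. 102.   0.  48. -38.] F [ 0.3  0.3 -0.5] | row [-0.005, 0.002, 0.177, -0.001, -0.003, -0.001] dist 0.04427246725242124
```

The foot is inside with no contact force. I go on lowering.

>>> send_rows([
  [-0.003, 0.001, 0.03, 0, 0, 0],
  [-0.003, 0.001, 0.06, 0, 0, 0],
  [-0.003, 0.001, 0.09, 0, 0, 0],
  [-0.003, 0.001, 0.12, 0, 0, 0],
  [-0.003, 0.001, 0.145, 0, 0, 0],
  [-0.003, 0.001, 0.165, 0, 0, 0],
  [-0.003, 0.001, 0.177, 0, 0, 0],
  [-0.003, 0.001, 0.177, 0, 0, 0],
])

```text
time_s: 16.3
position: [0.4996, 0.1557, 0.0865]
tcp_rot: [[-0.683, 0.73, -0.003], [0.73, 0.683, 0.002], [0.004, -0.001, -1.0]]
force: [0.1, 0.4, -0.8]
opening: 0.131
grasp_force: 30.0
```

>>> send_rows([
  [0, 0, 0.004, 0, 0, 0],
  [0, 0, 0.008, 0, 0, 0],
  [0, 0, 0.008, 0, 0, 0],
])

```text
time_s: 16.6
position: [0.5, 0.1557, 0.0851]
tcp_rot: [[-0.683, 0.73, -0.002], [0.73, 0.683, 0.002], [0.003, 0.0, -1.0]]
force: [-0.2, 0.5, -1.5]
opening: 0.13
grasp_force: 30.0
```

>>> send_rows([
  [0, 0, 0.004, 0, 0, 0],
  [0, 0, 0.008, 0, 0, 0],
  [0, 0, 0.008, 0, 0, 0],
])

```text
time_s: 16.9
position: [0.4999, 0.1557, 0.0829]
tcp_rot: [[-0.683, 0.73, -0.002], [0.73, 0.683, 0.002], [0.003, 0.0, -1.0]]
force: [-0.0, -0.3, -1.3]
opening: 0.131
grasp_force: 30.0
```

By grasp height (0.075 + 0.008 = 0.083) the foot is at the floor. I release, then rise.

>>> send_rows([
  [0, 0, 0, 0, 0, 0],
  [0, 0, 0, 0, 0, 0],
  [0, 0, 0, 0, 0, 0],
  [0, 0, 0, 0, 0, 0],
  [0, 0, 0, 0, 0, 0],
  [0, 0, 0, 0, 0, 0],
  [0, 0, 0, 0, 0, 0],
], grip=0.6)

```text
time_s: 17.6
position: [0.4999, 0.1557, 0.0829]
tcp_rot: [[-0.683, 0.73, -0.002], [0.73, 0.683, 0.002], [0.003, 0.0, -1.0]]
force: [-0.1, -0.3, -0.2]
opening: 0.588
grasp_force: 0.0
```

>>> send_rows([
  [0, 0, -0.05, 0, 0, 0],
  [0, 0, -0.15, 0, 0, 0],
  [0, 0, -0.3, 0, 0, 0],
  [0, 0, -0.45, 0, 0, 0],
  [0, 0, -0.6, 0, 0, 0],
  [0, 0, -0.75, 0, 0, 0],
  [-0.1, -0.2, -0.9, 0, 0, 0],
  [-0.25, -0.35, -0.95, 0, 0, 0],
  [-0.4, -0.5, -0.95, 0, 0, 0],
  [-0.5, -0.7, -0.95, 0, 0, 0],
  [-0.5, -0.7, -0.95, 0, 0, 0],
  [-0.5, -0.7, -0.95, 0, 0, 0],
])

```text
time_s: 18.8
position: [0.4571, -0.0586, 0.3211]
tcp_rot: [[-0.679, 0.734, -0.001], [0.734, 0.679, 0.001], [0.001, -0.0, -1.0]]
force: [-0.2, 0.6, -0.2]
opening: 0.598
grasp_force: 0.0
```

```bash
python3 - <<'E'
from lid import *
np.set_printoptions(precision=4,suppress=True)
lid();s=readout.read_state();print(s['time_s'],s['position'],s['force'],s['opening'])
for n in('top','side'):
    p,d=viewer.capture(n);Q=cloud(n,d);Y=Q-[.5,.1555,0]
    if n=='side': cv2.imwrite('pics/e1.png',cv2.resize(p[60:210,130:290,::-1],None,fx=4,fy=4,interpolation=cv2.INTER_CUBIC))
    k=(d>0)&(np.hypot(Y[...,0],Y[...,1])<.03)&(Y[...,2]>.088)&(Y[...,2]<.13)
    if k.any(): print(n,k.sum(),Q[k].mean(0),'top z',Q[k][:,2].max())
    k&=Y[...,2]>.104
    if k.any(): print(n,k.sum(),Q[k].mean(0))
E
```

```text
side 1552 angle pct [1.746 1.757 1.765 1.776 1.796]
top 2328 angle pct [1.768 1.773 1.779 1.79  1.817]
18.9 [ 0.4577 -0.0558  0.3207] [-0.7287  0.2016  0.9422] 0.6006729536243565
top 33 [0.4993 0.1557 0.1088] top z 0.11601753154848589
top 26 [0.4999 0.1562 0.1128]
side 47 [0.5013 0.1514 0.1033] top z 0.1152914208948058
side 23 [0.5016 0.152  0.1108]
```

View pics/e1.png

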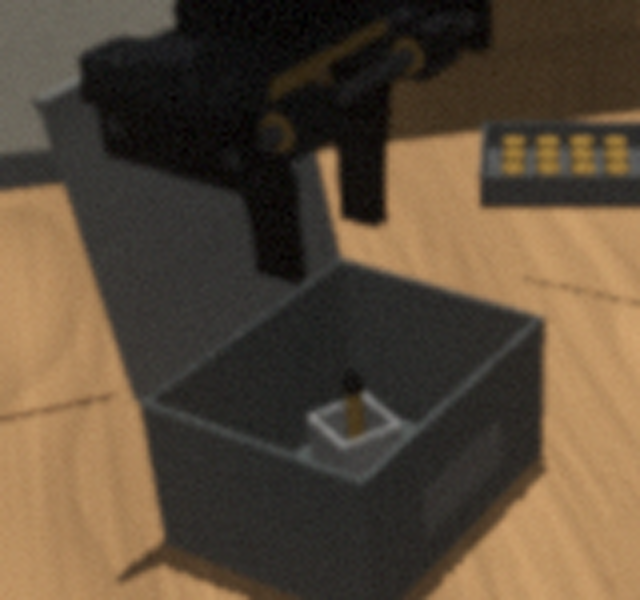

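The stem stands upright in the holder (cap at (353,382) in the crop). Its top is at z ≈ 0.113 to 0.116, which means it is seated. The lid is back at its stop and the gripper is clear.

>>> send_rows([
  [0, 0, 0, 0, 0, 0],
  [0, 0, 0, 0, 0, 0],
  [0, 0, 0, 0, 0, 0],
])

```text
time_s: 19.3
position: [0.458, -0.0549, 0.32]
tcp_rot: [[-0.684, 0.729, -0.002], [0.729, 0.684, 0.002], [0.003, -0.0, -1.0]]
force: [-0.1, 0.8, -0.2]
opening: 0.601
grasp_force: 0.0
```

```bash
python3 -c "from rig import ticket;print(ticket.hand_in())"
```

```text
the job is handed in; nothing more can be done
None
```

The job is handed in at 19.3 s, but no verdict was returned: by my camera check the lid is on its stop at about 1.76 rad, the long stem stands upright in the holder and the gripper is clear; the other items were not touched in any move, though I did not re-measure them, and the holder sits about 25° turned from the bin's sides, not parallel as described.

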